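Unlid the sample bottle and hold the pipette ready over its mouth

TASK

Take the loop-handled lid off the white sample bottle and hang it by its loop on the hook of the stand, hanging free. Then draw the pipette up out of its holder, carry it over the rack of test tubes without touching them, and finish still gripping it: upright, at rest, its tip about a centimetre above the middle of the open bottle's mouth and not touching the bottle (do not dip, set down or let go). Leave the bottle and the other things standing where they are.

Things in the scene. Friction and masses are not known exactly. Their poses are not given: they have to be found in the camera images.
- bottle: Open-necked white plastic bottle, 64 mm across and 88 mm tall, loose, 0.3 kg, standing upright; the only bottle wearing the loop-handled lid. Origin at the centre of its underside, z up. It trades places with the capped bottle from start to start.
- bottle_mouth (a point): Centre of the bottle's mouth, at rim height (88 mm above the bench), z up along the bottle. The mouth is 40 mm across inside, 48 mm outside.
- lid: Grey plastic lid, about 80 g, laid loosely (no thread) on the bottle: flange 56 mm across, 8 mm thick, and a 34 mm plug reaching 12 mm down into the mouth. Origin at the centre of the flange's underside, which rests on the rim; z up. On top stands a loop of 7 mm steel bar in the lid's y-z plane: straight sides centred at y = -20 and +20 mm up to z = 44 mm, then a peak, outer top at z = 65.5 mm.
- lid_loop (a point): Inside of the loop's peak, on the lid's centre line 58.5 mm above its origin: the spot that rests on the hook. Axes as the lid's; the hook passes through the loop along x. Gripped across the outsides of its two upright sides (47 mm, closing along the lid's y, at 25 to 42 mm above the lid's origin), the loop's opening (33 mm wide) stays free.
- hook_stand: Fixed steel stand: a base plate 130 x 100 x 12 mm, a post 12 mm thick and 210 mm high at its origin (centre of the base's underside), and an 8 mm round hook bar that leaves the post near the top and points along the stand's own -x (towards the robot, give or take the stand's yaw).
- hook_seat (a point): Top of the hook bar at its lowest stretch, 84 mm from the post and 190 mm above the bench; axes as the stand's. The bar is level for 12 mm either way; further out (-x) it turns up, its round end reaching 34 mm beyond this point and 17 mm above it; inwards it climbs gently, 10 mm in 72 mm, to the post. Thread the loop over the upturned end moving along +x, then lower it.
- pipette: Small hand pipette, 163 mm long, 70 g, upright in the holder, tip down; from its origin at the very tip, a white tapering tip to z = 56 mm (8 mm thick there), a steel shank 11 mm thick to z = 75 mm, a grey round body 24 mm across from z = 75 to 150 mm, and a push button 14 mm across on top to z = 163 mm. z runs up along it. In the holder it sticks out from z = 93 mm up.
- pipette_tip (a point): The very end of the pipette's tip (3 mm across), same as the pipette's origin.
- holder: Fixed white holder, 124 mm (its x) by 70 mm (its y), 100 mm high, with two round holes; the pipette stands in the one nearer the robot, the other is empty. Origin at the centre of its underside.
- holder_hole (a point): Centre, at top-face height (100 mm), of the 28 mm hole in which the pipette stands; below it the shank passes a 15 mm hole in the lower plate whose top (82 mm above the bench) carries the pipette's body. To clear the holder the tip must rise above 100 mm.
- rack: Aluminium rack, 220 mm (its x) by 76 mm (its y), loose, 0.8 kg, filled with glass test tubes whose tops are 123 mm above the bench; it stands between the pipette and the bottles. Origin at the centre of its underside.
- capped_bottle: Bystander: a bottle just like the sample bottle but closed with a plain grey screw cap, 98 mm high in all. Origin at the centre of its underside.
- tip_box: Bystander: blue box of pipette tips, 90 x 120 mm, 55 mm high. Origin at the centre of its underside.
- dropper: Bystander: small amber dropper bottle, 36 mm across, 82 mm high. Origin at the centre of its underside.
There are look-alikes about, which are no part of the job. What is shaped like the hook_stand but purple or red is not meant. There is more than one size of the pipette; the one meant has the size given above.

How it is judged:
By the outcome, as a careful person would: the job done as asked, in the order asked, and still so for the second after the job is handed in, while the arm keeps its last pose, push and grip.
It also fails if it takes over 64 s, if anything falls off the work surface, if the arm or the gripper's body presses on something with over 40 N, if the wrist force passes 120 N, or if a joint passes its speed limit or range.

ROBOT

A 6-joint arm with a two-finger parallel gripper is mounted at the origin on the work surface. World frame = base frame: x ahead of the robot, y to its left, z up, the work surface at z = 0. Lengths are in mm, angles in degrees, forces in N, time in s.
With the tool pointing down it reaches from about 300 to 850 mm from the base axis. Payload 4.2 kg.
Tool frame: the origin (TCP) lies midway between the tips of the shut fingers; the grasp point (between the pads) lies 19 mm behind it (env.grasp_offset is the distance from the TCP to the grasp point, in mm); z points along the fingers, y is the line along which they close (so a half turn about z gives the same grasp; the last joint's range is limited). The gripper opens to 91 mm and grips with 3 to 60 N. Pads are 32 mm wide; open, the fingers measure 118 mm over their backs; the gripper's body (76 mm by 178 mm) begins 60 mm behind the grasp point.
Start: joints at [-68.182, 18.312, 89.639, -0, 72.044, -1.146], TCP at [224.345, -529.448, 190.476] pointing down, gripper open.
Joint ranges: [-177.97, 177.97], [-48.28, 115.42], [12.27, 149.76], [-77.06, 257.06], [2.81, 150.46], [-146.56, 146.56]. Speed limits (degrees/s): [147.25, 147.25, 180, 180, 180, 180].

INTERFACE

Orientations are given as [roll, pitch, yaw] about the fixed x, y, z axes, in that order (R = Rz(yaw) Ry(pitch) Rx(roll)).
In Python, from workcell import env, optics gives the robot as it stands. The module is installed in compiled form; this text tells all that it offers.
- The arm moves only by the tool send_rows, never from a script. Its argument "targets" is a list that holds one entry, the list of rows, each a list of 7 numbers: the turn, a rotation vector about the world's x, y, z scaled (see below), then the shift along the world's x, y, z scaled (see below), then the closure, from -1 (fully open) to 1 (shut). In form: [[[rx, ry, rz, x, y, z, gripper], ...]]. A call has 1 to 12 rows; each row shifts and turns the commanded pose from where the row before left it; what a row does not reach is not made up. The controller multiplies each number of a shift by 0.2 m and each number of a turn by pi/2 rad. A row lasts 1/10 s, in which the tool goes at most 50 mm and 8.59 degrees, less where a joint would pass 70% of its speed; a pose out of reach is approached as far as the arm can. A call with a number of a shift or a turn outside -1 to 1 is refused whole. A call with a gripper value outside its range is refused whole. The fingers move at their own pace and stop on an object; "grip_force" is the grip in N (left out, the last holds). Time passes only in rows, so rows that do not move let the fingers close. It gives the time, the measured TCP pose, the force, the opening and the grip force at its end, in the units of the state.
- env.state(): the state, without advancing time (a new reading comes with each control period).
- optics.grab_frame(name): name is "scene" or "side" or "wrist"; returns (picture, depth): 480x640x3 uint8, red, green, blue; 480x640 float32, mm along the optical axis (not along the pixel's ray), 0 where there is no reading.
- optics.camera_info(name): a dict with "camera_matrix" (3x3 intrinsics, pixels), "R" (3x3) and "t" (3): a world point X has camera coordinates R X + t; the wrist camera has in their place "mount" (4x4, takes a point from camera to tool coordinates, whose origin is the TCP and whose axes are the flange's). Camera axes: x right, y down, z forward; pixel columns grow to the right and rows downward; lengths in mm; the calibration is good to about 2 mm. A picture is of the moment at which its call begins: read the wrist's pose just before it. camera_info takes no time and is no camera call.
- env.job_done(): hands the job in; it is judged then, once.
Trained networks look in the newest picture that a camera, given by its name, has taken for a name from the list of things; names that differ only in an ending like _2 or _b are one class to them, and where a whole thing is asked for, a point or a joint stands for the part that bears it (a point fixed in the world has none). Each returns a list of dicts, best first, with "conf" (0 to 1); they miss things now and then, are a little off and sometimes report something else, mostly with a low value. They report only what shows in the picture. A call takes as long as a camera call. They do not tell look-alikes from the thing itself.
- optics.silhouettes(camera, name): "mask" (480x640 bool, what is visible of it) and "at" ([column, row] in pixels, amid what is visible of it).
- optics.place_of(camera, name): "at" ([column, row] in pixels: a listed point, or the origin of a listed thing).
The state is a dict: "time_s": time; "qpos": joint angles; "qvel": joint speeds; "effort": joint torques, N m; "ee_pos": TCP position; "ee_rot": TCP orientation; "force": force on the tool from outside, world axes, zero at the start; "torque": the same for the moment, N m; "gripper_width": finger opening in mm; "gripper_force": force on a finger pad.
Only numpy, scipy, OpenCV 4.12 (cv2) and the standard library are available. Lean on these libraries where they do the work, as an engineer would, in place of code of your own. Each camera call takes 0.05 s, during which the arm holds its last target. There are 200 camera calls.

## Working session

There is one attempt and no reset: what is moved stays moved. The work goes in short steps, Python scripts to look and compute and a tool call to move; the robot and the scene stay as the last step left them, time stands still between calls to the robot, and variables do not carry over. Pictures are saved under pics/ and viewed, at most 13 in all, crops included, and the job is handed in when it is done.

Besides the shell and the picture viewer there is one more tool, called after "Emit:" as name(argument=value, ...), one argument or row to a line, values as JSON. send_rows: Moves the arm, as the interface text tells. Its arguments: {"type":"object","properties":{"targets":{"type":"array"},"grip_force":{"type":"number"}},"required":["targets"]}

```bash
mkdir -p pics; cat > h.py <<'E'
import numpy as np, cv2
from workcell import env, optics
def cam(n):
    c=optics.camera_info(n); return np.array(c["camera_matrix"]),np.array(c["R"]) if "R" in c else None,np.array(c["t"]) if "t" in c else None
def cloud(n,d):
    K,R,t=cam(n); v,u=np.mgrid[:480,:640]
    P=np.stack([(u-K[0,2])*d/K[0,0],(v-K[1,2])*d/K[1,1],d],-1)
    return (P-t)@R
def ray_z(n,uv,z):
    K,R,t=cam(n); r=R.T@np.linalg.solve(K,[*uv,1]); o=-R.T@t
    return o+r*(z-o[2])/r[2]
def proj(n,X):
    K,R,t=cam(n); p=K@(R@np.array(X)+t); return p[:2]/p[2]
E
python3 - <<'E'
from h import *
for n in ["scene","side"]:
    im,d=optics.grab_frame(n); cv2.imwrite(f"pics/{n}.png",im[:,:,::-1]); np.savez(f"{n}.npz",im=im,d=d)
    C=cloud(n,d)
    for o in ["bottle","lid","hook_stand","pipette","holder","rack","capped_bottle","tip_box","dropper"]:
        for s in optics.silhouettes(n,o)[:3]:
            m=s["mask"]&(d>0); p=C[m]
            if len(p)>5: print(n,o,round(s["conf"],2),np.round(s["at"]),len(p),np.round(np.percentile(p,2,axis=0)),np.round(np.percentile(p,98,axis=0)))
    for o in ["bottle_mouth","lid_loop","hook_seat","pipette_tip","holder_hole"]:
        for s in optics.place_of(n,o)[:3]: print(n,o,round(s["conf"],2),np.round(s["at"]))
print(env.state()["time_s"], env.grasp_offset)
E
```

```text
scene bottle 0.64 [333. 226.] 698 [464.  56.   6.] [497. 116.  83.]
scene lid 0.85 [339. 201.] 542 [424.  61.  74.] [491. 110. 151.]
scene hook_stand 0.93 [526. 356.] 4309 [615. 436.   6.] [766. 536. 206.]
scene hook_stand 0.85 [518. 242.] 2960 [342. 421.   3.] [506. 533. 206.]
scene hook_stand 0.71 [429. 270.] 3126 [460. 240.   6.] [619. 344. 207.]
scene pipette 0.61 [167. 179.] 324 [ 486. -284.   98.] [ 506. -262.  172.]
scene pipette 0.6 [210. 203.] 176 [ 508. -184.   41.] [ 522. -170.  124.]
scene pipette 0.52 [196. 164.] 173 [ 396. -263.   42.] [ 411. -249.  123.]
scene holder 0.66 [161. 204.] 2391 [ 455. -332.    1.] [ 583. -231.  103.]
scene rack 0.65 [252. 221.] 4375 [ 399. -125.    4.] [613. -55. 125.]
scene capped_bottle 0.71 [332. 271.] 1244 [584.  81.   8.] [636. 138. 101.]
scene tip_box 0.78 [141. 296.] 3076 [ 672. -328.    6.] [ 764. -210.   58.]
scene dropper 0.62 [309. 336.] 426 [737.  64.   5.] [762.  97.  81.]
scene dropper 0.51 [167. 180.] 303 [ 487. -284.  100.] [ 506. -262.  172.]
scene bottle_mouth 0.97 [339. 204.]
scene bottle_mouth 0.2 [257. 233.]
scene lid_lo
[... 817 characters left out ...]
 [ 449. -331.   10.] [ 574. -239.  103.]
side holder 0.63 [256. 262.] 368 [441.  60.  91.] [488. 113. 151.]
side rack 0.75 [280. 331.] 5090 [ 397. -130.    2.] [608. -59. 124.]
side rack 0.52 [280. 228.] 1442 [455. 237.   5.] [614. 343. 205.]
side capped_bottle 0.94 [311. 262.] 858 [575.  77.   6.] [631. 127. 101.]
side tip_box 0.89 [396. 397.] 3102 [ 668. -333.    9.] [ 759. -217.   57.]
side dropper 0.69 [368. 268.] 317 [727.  63.   2.] [760.  90.  76.]
side bottle_mouth 0.57 [259. 261.]
side hook_seat 0.78 [298. 139.]
side hook_seat 0.71 [249. 187.]
side hook_seat 0.63 [207. 150.]
side pipette_tip 0.54 [241. 413.]
side pipette_tip 0.5 [288. 378.]
side holder_hole 0.88 [286. 396.]
1.5 18.8
```

View pics/scene.png

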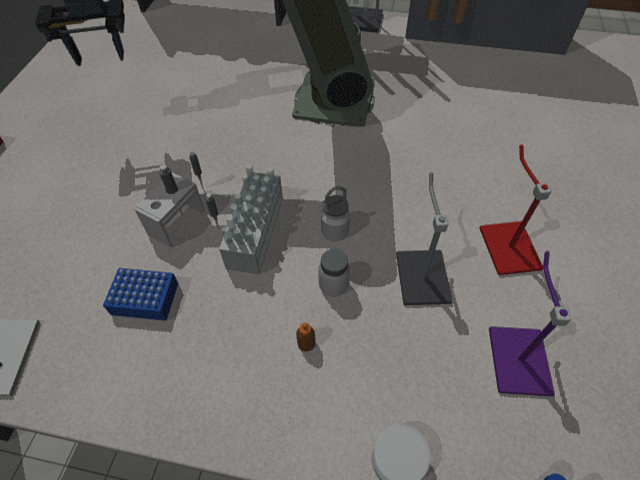

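View pics/side.png

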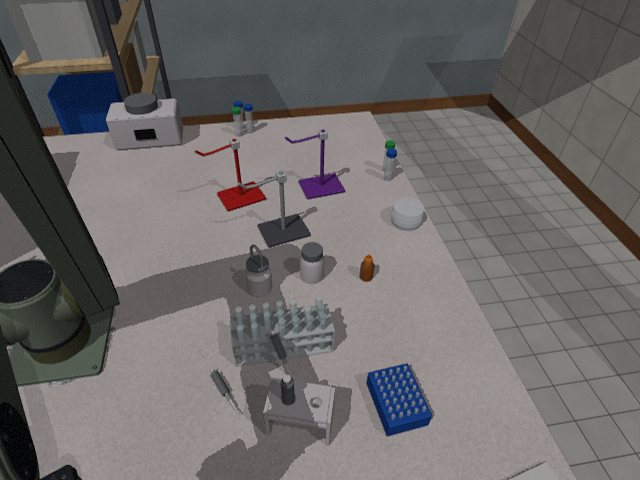

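Scene: the sample bottle with the loop lid is at (336,215), the capped one at (334,270). Of the three stands – grey (429,270), red (518,242), purple (526,356) – the grey one is meant, since the others' colours are ruled out. Of the three pipettes – (167,179), (196,164), (210,203) – the one in the holder at (167,179) fits, topping out at ~170 mm; the other two reach only ~124 mm.

```bash
python3 - <<'E'
from h import *
Z={n:np.load(n+".npz") for n in("scene","side")}
C={n:cloud(n,Z[n]["d"]) for n in Z}
def box(n,lo,hi):
    c=C[n]; m=np.all((c>lo)&(c<hi),-1)&(Z[n]["d"]>0); return c[m]
for n in Z:
    print("==",n, "bench z", np.round(np.median(box(n,[300,0,-20],[700,300,20])[:,2]),1))
    p=box(n,[400,40,104],[520,130,160]); r=cv2.fitLine(p[:,:2].astype(np.float32),cv2.DIST_HUBER,0,.01,.01).ravel(); print("loop",len(p),np.round(p.mean(0),1),p[:,2].max(),"dir",np.degrees(np.arctan2(r[1],r[0])),np.round(p.min(0)),np.round(p.max(0)))
    p=box(n,[400,40,20],[520,130,80]); 
    A=np.c_[2*p[:,:2],np.ones(len(p))]; s=np.linalg.lstsq(A,(p[:,:2]**2).sum(1),rcond=None)[0]; print("bottle circ",np.round(s[:2],1),np.sqrt(s[2]+s[:2]@s[:2]))
    p=box(n,[420,60,93],[510,120,99]); print("flange top",len(p),p.min(0).round(),p.max(0).round())
    p=box(n,[450,200,8],[680,380,18]); q=cv2.minAreaRect(p[:,:2].astype(np.float32)); print("base",len(p),np.round(q[0],1),np.round(q[1],1),q[2])
    p=box(n,[540,200,40],[680,380,170]); print("post",len(p),np.median(p,axis=0).round(1))
    p=box(n,[430,200,170],[550,380,222]); r=cv2.fitLine(p[:,:2].astype(np.float32),cv2.DIST_HUBER,0,.01,.01).ravel(); print("hook",len(p),p.mean(0).round(1),np.degrees(np.arctan2(r[1],r[0])),p[p[:,0].argmin()].round(),p[:,2].max())
    p=box(n,[460,-310,105],[530,-240,165]); s=np.linalg.lstsq(np.c_[2*p[:,:2],np.ones(len(p))],(p[:,:2]**2).sum(1),rcond=None)[0]; print("pip circ",s[:2].round(1),np.sqrt(s[2]+s[:2]@s[:2]),p[:,2].max())
    p=box(n,[420,-350,96],[620,-200,104]); q=cv2.minAreaRect(p[:,:2].astype(np.float32)); print("holder",np.round(q[0],1),np.round(q[1],1),q[2])
for o,z in [("bottle_mouth",88),("lid_loop",146.5),("hook_seat",190),("holder_hole",100)]:
  for n in Z:
    optics.grab_frame(n)
    for s in optics.place_of(n,o)[:3]: print(n,o,round(s["conf"],2),np.round(ray_z(n,s["at"],z),1))
a=Z["scene"]["im"][150:250,140:240]; b=Z["side"]["im"][330:430,230:330]
cv2.imwrite("pics/crop.png",cv2.resize(np.hstack([a,b]),(800,400),interpolation=3)[:,:,::-1])
c=optics.camera_info("wrist");print(c)
E
```

```text
== scene bench z 0.7
loop 141 [467.5  83.9 133.8] 154.9675451640389 dir -58.61509 [452.  65. 105.] [480. 106. 155.]
bottle circ [467.3  85.7] 27.678667145956183
flange top 356 [437.  60.  93.] [494. 112.  99.]
base 2323 [551.8 292.4] [132.9 100.6] 12.968235969543457
post 243 [556.2 291.6 109. ]
hook 228 [494.9 278.3 196.1] 12.933189 [440. 263. 205.] 211.47699431321584
pip circ [ 496.6 -271.3] 8.851283127056073 164.87947980304472
holder [ 515.  -281.4] [ 74.5 125.2] 71.08306121826172
== side bench z 0.6
loop 105 [465.8  83.3 132.4] 154.8527943291484 dir -56.44321 [450.  66. 104.] [478. 106. 155.]
bottle circ [464.7  83.9] 27.129716528916745
flange top 242 [438.  60.  93.] [492. 114.  99.]
base 988 [551.8 293.4] [129.3 105.3] 13.33927059173584
post 158 [551.6 290.4 107.6]
hook 179 [503.9 280.3 194.1] 12.161658 [438. 264. 207.] 212.7620753821674
pip circ [ 493.  -274.7] 9.527769645204208 163.2970697584373
holder [ 513.9 -279.9] [ 72.3 123.9] 71.37511444091797
scene bottle_mouth 0.77 [453.2  83.5  88. ]
side bottle_mouth 0.94 [472.9  91.7  88. ]
scene lid_loop 0.79 [462.1  88.8 146.5]
si
[... 233 characters left out ...]
190. ]
side hook_seat 0.73 [362.9 463.  190. ]
scene holder_hole 0.8 [ 498.3 -276.1  100. ]
scene holder_hole 0.32 [790.8  95.2 100. ]
side holder_hole 0.26 [716.9   3.4 100. ]
{'camera_matrix': array([[395.60215943,   0.        , 328.08811354],
       [  0.        , 395.60215943, 230.59242748],
       [  0.        ,   0.        ,   1.        ]]), 'mount': array([[-4.78428040e-04, -9.56897426e-01, -2.90425699e-01,
         8.22456021e+01],
       [ 9.99999839e-01, -3.69500770e-04, -4.29898689e-04,
         1.86600280e-02],
       [ 3.04056430e-04, -2.90425858e-01,  9.56897449e-01,
        -1.94425909e+02],
       [ 0.00000000e+00,  0.00000000e+00,  0.00000000e+00,
         1.00000000e+00]])}
```

View pics/crop.png

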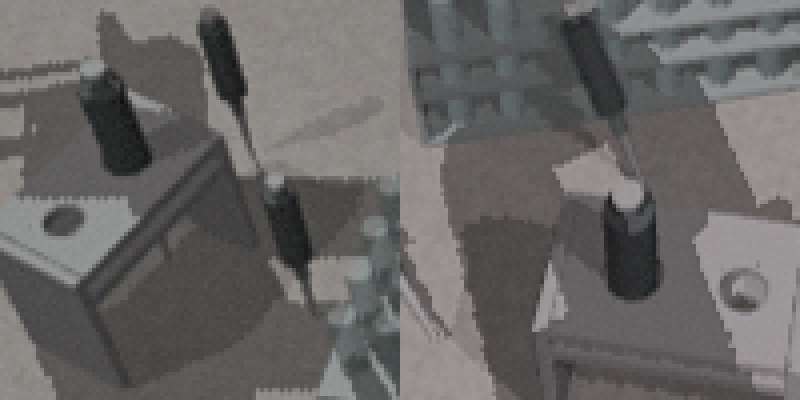

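Crop: the holder pipette (left 115,120; right 630,240) is thicker and sits in the hole. The other two are thinner and stand loose on the bench beside it, so the one in the holder is meant.

```bash
python3 - <<'E'
from h import *
from scipy.spatial.transform import Rotation as Ro
s=env.state(); R=Ro.from_euler("xyz",s["ee_rot"],degrees=True).as_matrix()
print(s["ee_rot"],s["ee_pos"],R.round(3),"y yaw",np.degrees(np.arctan2(R[1,1],R[0,1])),s["gripper_width"])
E
```

```text
[ 1.79997944e+02 -1.07079249e-03  2.29648418e+01] [ 224.34871797 -529.44297654  190.44649628] [[ 0.921  0.39   0.   ]
 [ 0.39  -0.921 -0.   ]
 [ 0.     0.    -1.   ]] y yaw -67.03515824783636 91.25657886479074
```

Emit:
send_rows(
  targets=[
    [[0,0,0.0088,0.08,0.2,0.01,-1],[0,0,0.0088,0.08,0.2,0.01,-1],[0,0,0.0088,0.08,0.2,0.01,-1],[0,0,0.0088,0.08,0.2,0.01,-1],[0,0,0.0088,0.08,0.2,0.01,-1],[0,0,0.0088,0.08,0.2,0.01,-1],[0,0,0.0088,0.08,0.2,0.01,-1],[0,0,0.0088,0.08,0.2,0.01,-1],[0,0,0.0088,0.08,0.2,0.01,-1],[0,0,0.0088,0.08,0.2,0.01,-1],[0,0,0.0088,0.08,0.2,0.01,-1],[0,0,0.0088,0.08,0.2,0.01,-1]],
  ],
)

```text
time_s: 3.5
ee_pos: [416.7, -47.7, 214.9]
ee_rot: [180.0, -0.0, 32.5]
force: [1.3, -0.2, -0.5]
gripper_width: 90.7
gripper_force: 0.0
```

Emit:
send_rows(
  targets=[
    [[0,0,0,0.08,0.2,0,-1],[0,0,0,0.08,0.2,0,-1],[0,0,0,0.08,0.2,0,-1],[0,0,0,0,0,0,-1],[0,0,0,0,0,0,-1]],
  ],
)

```text
time_s: 4.0
ee_pos: [464.1, 71.0, 214.2]
ee_rot: [180.0, 0.1, 32.6]
force: [0.6, -0.8, -0.4]
gripper_width: 91.4
gripper_force: 0.0
```

```bash
cat >> h.py <<'E'
from scipy.spatial.transform import Rotation as Ro
def wrist(tag=None):
    s=env.state(); im,d=optics.grab_frame("wrist"); c=optics.camera_info("wrist"); K=np.array(c["camera_matrix"])
    T=np.eye(4); T[:3,:3]=Ro.from_euler("xyz",s["ee_rot"],degrees=True).as_matrix(); T[:3,3]=s["ee_pos"]; T=T@np.array(c["mount"])
    v,u=np.mgrid[:480,:640]
    P=np.stack([(u-K[0,2])*d/K[0,0],(v-K[1,2])*d/K[1,1],d],-1)@T[:3,:3].T+T[:3,3]; P[d<=0]=np.nan
    if tag: cv2.imwrite(f"pics/{tag}.png",im[:,:,::-1])
    return s,im,d,P
def sel(P,lo,hi):
    m=np.all((P>lo)&(P<hi),-1); return P[m]
E
python3 - <<'E'
from h import *
s,im,d,P=wrist("w1")
p=sel(P,[420,40,108],[510,130,160]); 
r=cv2.fitLine(p[:,:2].astype(np.float32),cv2.DIST_HUBER,0,.01,.01).ravel(); print(len(p),p.mean(0),np.degrees(np.arctan2(r[1],r[0])),p.min(0),p.max(0))
t=(p[:,:2]-r[2:])@r[:2]; print("mid",r[2:]+r[:2]*(t.min()+t.max())/2, t.max()-t.min())
p=sel(P,[420,40,92],[510,130,100]);c,rad=cv2.minEnclosingCircle(p[:,:2].astype(np.float32));print("flange",c,rad)
E
```

```text
786 [465.18153449  87.0167524  141.61430363] -57.54971 [450.22753389  66.79437509 108.04473103] [478.15046947 107.01992773 154.34606336]
mid [465.42607195  87.40891163] 46.171730867921795
flange (463.8621826171875, 86.93666076660156) 27.97333526611328
```

View pics/w1.png

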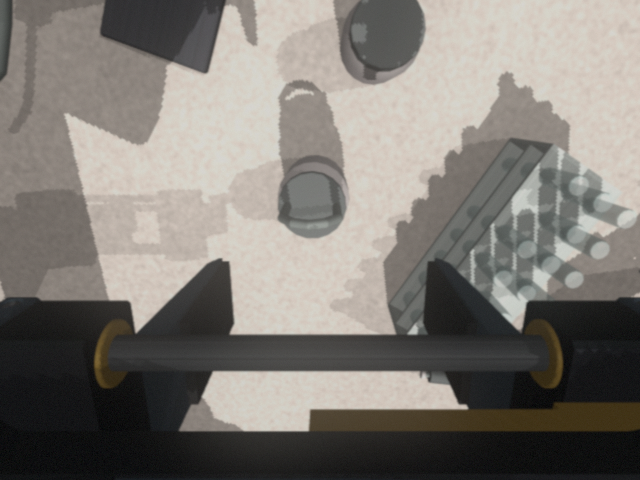

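Wrist view: the lid's loop is at (315,195) with the capped bottle behind it at (385,40); yaw −57.5° is confirmed and the lid centre is about (465,87).

Emit:
send_rows(
  targets=[
    [[0,0,0,0.0035,0.082,0,-1],[0,0,0,0,0,-0.125,-1],[0,0,0,0,0,-0.15,-1],[0,0,0,0,0,-0.15,-1],[0,0,0,0,0,-0.1,-1],[0,0,0,0,0,-0.03,-1],[0,0,0,0,0,0,-1],[0,0,0,0,0,0,-1]],
  ],
)

```text
time_s: 4.85
ee_pos: [465.9, 86.5, 104.6]
ee_rot: [179.9, -0.1, 32.4]
force: [0.1, 0.6, 0.2]
gripper_width: 90.9
gripper_force: 0.0
```

Emit:
send_rows(
  targets=[
    [[0,0,0,0,0,0,1],[0,0,0,0,0,0,1],[0,0,0,0,0,0,1],[0,0,0,0,0,0,1],[0,0,0,0,0,0,1],[0,0,0,0,0,0,1]],
  ],
  grip_force=20,
)

```text
time_s: 5.45
ee_pos: [465.0, 87.0, 103.5]
ee_rot: [180.0, -0.0, 32.5]
force: [0.5, 0.2, -0.3]
gripper_width: 46.1
gripper_force: 11.4
```

Emit:
send_rows(
  targets=[
    [[0,0,0,0,0,0.03,1],[0,0,0,0,0,0.06,1],[0,0,0,0,0,0.1,1],[0,0,0,0,0,0.1,1],[0,0,0,0,0,0.075,1],[0,0,-0.03,-0.04,0.1,0,1],[0,0,-0.04,-0.06,0.16,0,1],[0,0,-0.04,-0.06,0.17,0,1],[0,0,-0.04,-0.06,0.17,0,1],[0,0,-0.04,-0.06,0.16,0,1],[0,0,-0.027,-0.04,0.1,0,1],[0,0,0,0,0,0,1]],
  ],
)

```text
time_s: 6.65
ee_pos: [400.2, 260.9, 176.7]
ee_rot: [-180.0, 0.0, 13.1]
force: [0.6, -0.9, -0.4]
gripper_width: 45.3
gripper_force: 20.0
```

Emit:
send_rows(
  targets=[
    [[0,0,0,0,0,0,1],[0,0,0,0,0,0,1]],
  ],
)

```text
time_s: 6.85
ee_pos: [401.3, 258.1, 176.6]
ee_rot: [180.0, -0.0, 12.9]
force: [-0.7, 0.1, -1.4]
gripper_width: 45.4
gripper_force: 20.0
```

```bash
python3 - <<'E'
from h import *
s,im,d,P=wrist("w2")
print(s["ee_pos"],s["ee_rot"],s["gripper_width"])
p=sel(P,[425,240,178],[550,310,225]); print(len(p))
if len(p)>10:
  r=cv2.fitLine(p[:,:2].astype(np.float32),cv2.DIST_HUBER,0,.01,.01).ravel(); print(r[2:],np.degrees(np.arctan2(r[1],r[0])),p.min(0),p.max(0))
  for x in range(430,550,10):
    q=p[abs(p[:,0]-x)<5]; 
    if len(q): print(x,np.median(q[:,1]).round(1),np.percentile(q[:,2],90).round(1))
for n in("scene","side"):
    im,d=optics.grab_frame(n);C=cloud(n,d);m=np.all((C>[340,200,115])&(C<[425,320,225]),-1)&(d>0);q=C[m];
    cv2.imwrite(f"pics/{n}2.png",cv2.resize(im[120:280,200:560] if n=="side" else im[120:300,240:560],None,fx=2,fy=2)[:,:,::-1])
    for z in range(115,225,10):
        k=q[abs(q[:,2]-z)<5]
        if len(k): print(n,z,k.mean(0).round(),k.min(0).round(),k.max(0).round())
E
```

```text
[401.33173832 258.10313951 176.55110464] [ 1.79965243e+02 -3.40016699e-04  1.29213756e+01] 45.37829652526537
4033
[481.8632 277.8976] 12.922243 [436.49721165 264.37047907 185.01543631] [523.03982869 291.00749338 208.52305863]
440 268.6 207.2
450 270.4 202.5
460 272.9 192.6
470 275.2 190.6
480 277.3 190.8
490 279.9 192.1
500 282.1 193.4
510 284.4 195.0
520 286.2 196.1
scene 165 [402. 255. 168.] [375. 229. 161.] [425. 284. 170.]
scene 175 [403. 255. 172.] [375. 231. 170.] [425. 281. 179.]
scene 185 [402. 265. 184.] [397. 233. 180.] [410. 279. 190.]
scene 195 [401. 270. 195.] [394. 239. 191.] [410. 288. 200.]
scene 205 [407. 265. 206.] [381. 223. 200.] [425. 290. 210.]
scene 215 [406. 258. 215.] [382. 221. 210.] [425. 291. 220.]
side 165 [400. 249. 168.] [374. 228. 162.] [425. 281. 170.]
side 175 [398. 249. 171.] [377. 229. 170.] [424. 271. 178.]
side 185 [406. 236. 184.] [403. 233. 180.] [409. 241. 190.]
side 195 [402. 242. 193.] [382. 233. 190.] [408. 280. 199.]
side 205 [405. 233. 205.] [379. 224. 200.] [424. 283. 210.]
side 215 [409. 227. 215.] [393. 221. 210.] [425. 233. 220.]
```

View pics/w2.png

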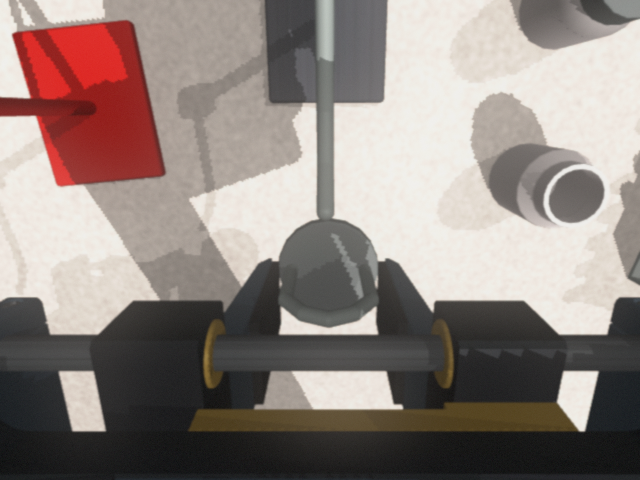

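Wrist view: the bar (325,20–215) lines up with the held lid (328,270), which is level in the grip, and the open bottle mouth is at (575,195). The bar measures z≈190.6 at the seat, with yaw 12.9°. Next I thread the loop on.

Emit:
send_rows(
  targets=[
    [[0,0,0,0.04,0.0105,0,1],[0,0,0,0.06,0.0148,0,1],[0,0,0,0.06,0.0148,0,1],[0,0,0,0.06,0.0148,0,1],[0,0,0,0.06,0.0148,0,1],[0,0,0,0.045,0.0103,0,1],[0,0,0,0.02,0.005,0,1],[0,0,0,0,0,0,1],[0,0,0,0,0,-0.04,1],[0,0,0,0,0,-0.05,1],[0,0,0,0,0,-0.03,1],[0,0,0,0,0,0,1]],
  ],
)

```text
time_s: 8.2
ee_pos: [468.9, 275.4, 151.0]
ee_rot: [179.9, 0.2, 12.9]
force: [-0.1, 0.5, -0.6]
gripper_width: 45.6
gripper_force: 20.0
```

Emit:
send_rows(
  targets=[
    [[0,0,0,0,0,-0.013,1],[0,0,0,0,0,-0.008,1],[0,0,0,0,0,0,1],[0,0,0,0,0,0,1]],
  ],
)

```text
time_s: 8.6
ee_pos: [470.2, 276.0, 148.5]
ee_rot: [-180.0, -0.0, 12.9]
force: [-0.5, -0.8, -0.8]
gripper_width: 45.6
gripper_force: 20.0
```

Emit:
send_rows(
  targets=[
    [[0,0,0,0,0,-0.006,1],[0,0,0,0,0,0,1],[0,0,0,0,0,0,1]],
  ],
)

```text
time_s: 8.9
ee_pos: [470.4, 276.1, 147.5]
ee_rot: [-180.0, -0.1, 12.9]
force: [-0.5, 0.3, 2.0]
gripper_width: 45.3
gripper_force: 20.0
```

```bash
python3 - <<'E'
from h import *
print(env.state()["force"])
im,d=optics.grab_frame("side"); a=cv2.resize(im[130:250,200:360],(800,600),interpolation=cv2.INTER_CUBIC); cv2.imwrite("pics/hang.png",a[:,:,::-1])
E
```

```text
[-0.53917564  0.33965925  1.96455152]
```

View pics/hang.png

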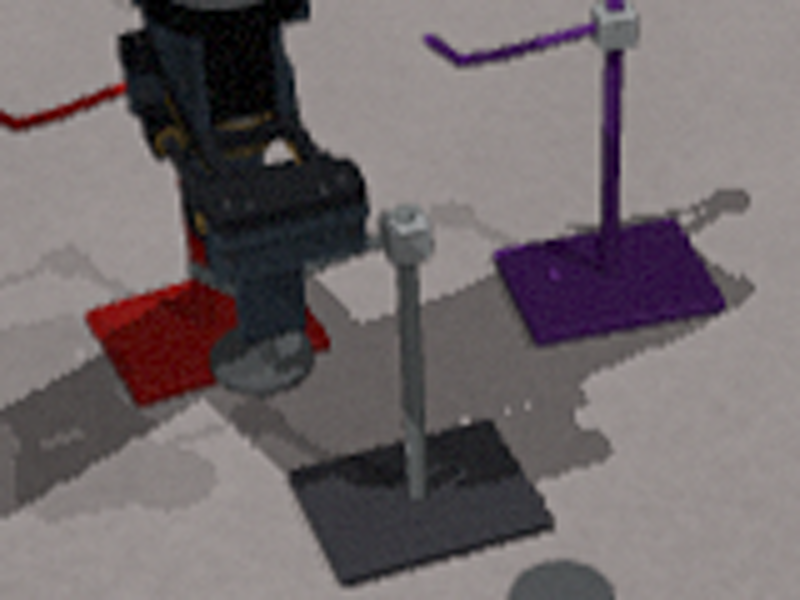

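The crop shows the lid (262,362) hanging below the bar between the fingers. A +2 N upward force says the loop rests on the bar, so I release and rise straight up.

Emit:
send_rows(
  targets=[
    [[0,0,0,0,0,0,0.0],[0,0,0,0,0,0,-0.5],[0,0,0,0,0,0,-1],[0,0,0,0,0,0,-1],[0,0,0,0,0,0,-1],[0,0,0,0,0,0,-1],[0,0,0,0,0,0.06,-1],[0,0,0,0,0,0.12,-1],[0,0,0,0,0,0.2,-1],[0,0,0,0,0,0.15,-1],[0,0,0,0,0,0.05,-1],[0,0,0,0,0,0,-1]],
  ],
)

```text
time_s: 10.15
ee_pos: [470.7, 276.3, 264.9]
ee_rot: [-179.9, -0.2, 12.9]
force: [0.5, 0.4, -0.1]
gripper_width: 91.1
gripper_force: 0.0
```

```bash
python3 - <<'E'
from h import *
s,im,d,P=wrist(); a=im
b,_=optics.grab_frame("side"); b=cv2.resize(b[130:250,200:360],(640,480),interpolation=cv2.INTER_CUBIC)
cv2.imwrite("pics/rel.png",cv2.resize(np.hstack([a,b]),(800,300))[:,:,::-1])
print(s["ee_pos"],s["ee_rot"],s["gripper_width"])
# open bottle mouth
p=sel(P,[420,40,80],[510,130,94]);print(len(p))
if len(p)>20:
  c,r=cv2.minEnclosingCircle(p[:,:2].astype(np.float32));print("mouth",c,r,np.percentile(p[:,2],95))
E
```

```text
[470.70231044 276.31718289 264.89244595] [-179.9453695    -0.20965078   12.93891837] 91.09515240859686
847
mouth (463.5338439941406, 87.138671875) 24.45225715637207 89.03783569876902
```

View pics/rel.png

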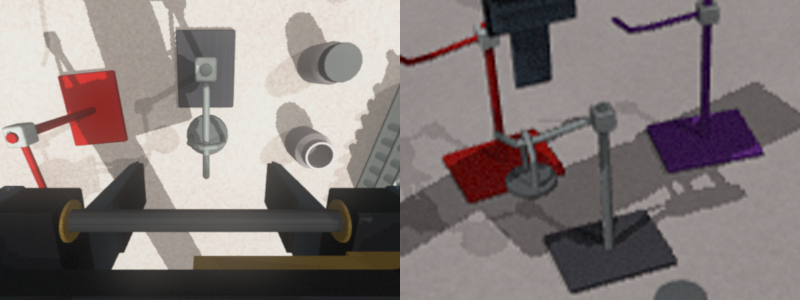

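Pictures: the lid hangs freely on the grey stand's bar (left 206,135; right 530,175), and the open mouth is at (318,155). It measures (464,87) at z≈88. On to the pipette.

Emit:
send_rows(
  targets=[
    [[0,0,0,0.008,-0.12,0,-1],[0,0,0,0.008,-0.22,0,-1],[0,0,0,0.008,-0.22,0,-1],[0,0,0,0.008,-0.22,0,-1],[0,0,0,0.008,-0.22,0,-1],[0,0,0,0.008,-0.22,0,-1],[0,0,0,0.008,-0.22,0,-1],[0,0,0,0.008,-0.22,0,-1],[0,0,0,0.008,-0.22,0,-1],[0,0,0,0.008,-0.22,0,-1],[0,0,0,0.008,-0.22,0,-1],[0,0,0,0.008,-0.22,0,-1]],
  ],
)

```text
time_s: 11.45
ee_pos: [488.1, -233.4, 260.9]
ee_rot: [-179.8, 0.2, 12.9]
force: [0.7, 0.3, 0.7]
gripper_width: 91.1
gripper_force: 0.0
```

Emit:
send_rows(
  targets=[
    [[0,0,0,0.008,-0.21,0,-1],[0,0,0,0,0,0,-1],[0,0,0,0,0,0,-1],[0,0,0,0,0,0,-1]],
  ],
)

```text
time_s: 11.85
ee_pos: [490.3, -272.8, 261.9]
ee_rot: [-179.9, 0.1, 13.0]
force: [-0.2, 0.7, 0.4]
gripper_width: 91.1
gripper_force: 0.0
```

```bash
python3 - <<'E'
from h import *
s,im,d,P=wrist("w3"); print(s["ee_pos"],s["ee_rot"],s["qpos"])
for lo,hi in [(108,155),(160,166),(166,174),(150,158)]:
    p=sel(P,[465,-305,lo],[525,-245,hi]); 
    if len(p)>5:
        c,r=cv2.minEnclosingCircle(p[:,:2].astype(np.float32)); print(lo,len(p),np.round(c,1),round(r,1),p.mean(0).round(1))
p=sel(P,[400,-360,95],[640,-190,105]);q=cv2.minAreaRect(p[:,:2].astype(np.float32)); print("holder",q)
E
```

```text
[ 490.34931777 -272.76741845  261.94626345] [-1.79875638e+02  9.25006767e-02  1.29790658e+01] [-3.02777145e+01  1.50954119e+01  8.39676861e+01  2.75156306e-02
  8.10894914e+01  4.67390220e+01]
108 304 [ 492.6 -273.5] 12.0 [ 501.5 -271.1  133.7]
160 8 [ 495.6 -272.4] 5.7 [ 497.5 -272.3  165.3]
166 268 [ 492.6 -273.6] 7.0 [ 493.  -273.5  169.9]
150 413 [ 492.6 -273.5] 12.0 [ 495.7 -272.7  156.5]
holder ((513.0775756835938, -280.8028869628906), (70.391357421875, 124.2275619506836), 71.25341033935547)
```

View pics/w3.png

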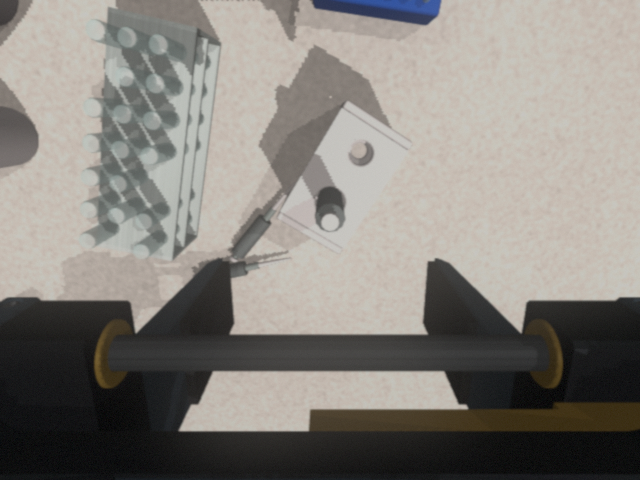

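Wrist view: the pipette's button is at (330,218) in the holder, the empty hole at (360,152), and the small look-alikes at left (255,235). It measures (492.6,−273.5), top at 170 as expected.

Emit:
send_rows(
  targets=[
    [[0,0,0,0.0115,-0.0035,-0.06,-1],[0,0,0,0,0,-0.14,-1],[0,0,0,0,0,-0.17,-1],[0,0,0,0,0,-0.17,-1],[0,0,0,0,0,-0.13,-1],[0,0,0,0,0,-0.06,-1],[0,0,0,0,0,0,-1],[0,0,0,0,0,0,-1],[0,0,0,0,0,0,-1]],
  ],
)

```text
time_s: 12.8
ee_pos: [494.2, -275.2, 118.7]
ee_rot: [179.9, -0.1, 13.0]
force: [-0.2, -0.3, -0.0]
gripper_width: 91.1
gripper_force: 0.0
```

Emit:
send_rows(
  targets=[
    [[0,0,0,0,0,0,1],[0,0,0,0,0,0,1],[0,0,0,0,0,0,1],[0,0,0,0,0,0,1],[0,0,0,0,0,0,1],[0,0,0,0,0,0,1],[0,0,0,0,0,0,1],[0,0,0,0,0,0,1],[0,0,0,0,0,0,1]],
  ],
  grip_force=20,
)

```text
time_s: 13.7
ee_pos: [493.1, -274.7, 117.0]
ee_rot: [-180.0, 0.0, 12.9]
force: [-0.4, -0.0, -0.9]
gripper_width: 23.1
gripper_force: 20.0
```

Emit:
send_rows(
  targets=[
    [[0,0,0,0,0,0.02,1],[0,0,0,0,0,0.05,1],[0,0,0,0,0,0.08,1],[0,0,0,0,0,0.1,1],[0,0,0,0,0,0.1,1],[0,0,0,0,0,0.1,1],[0,0,0,0,0,0.1,1],[0,0,0,0,0,0.1,1],[0,0,0,0,0,0.06,1],[0,0,0,0,0,0.04,1],[0,0,0,0,0,0,1],[0,0,0,0,0,0,1]],
  ],
)

```text
time_s: 14.9
ee_pos: [492.8, -274.6, 266.4]
ee_rot: [-180.0, 0.1, 12.9]
force: [-0.3, -0.3, -1.6]
gripper_width: 23.5
gripper_force: 20.0
```

```bash
python3 - <<'E'
from h import *
print(env.state()["ee_pos"])
for n in("scene","side"):
    im,d=optics.grab_frame(n);C=cloud(n,d)
    if n=="side": cv2.imwrite("pics/lift.png",cv2.resize(im[230:430,180:400],(660,600),interpolation=cv2.INTER_CUBIC)[:,:,::-1])
    m=np.all((C>[460,-310,140])&(C<[530,-235,245]),-1)&(d>0);q=C[m]
    for z in range(145,245,10):
        k=q[abs(q[:,2]-z)<5]
        if len(k): print(n,z,len(k),k.mean(0).round(1),np.ptp(k,axis=0).round(1))
    print(q[:,2].min() if len(q) else None,[(round(s["conf"],2),np.round(s["at"]),proj(n,[493,-274.5,157]).round()) for s in optics.place_of(n,"pipette_tip")])
E
```

```text
[ 492.7893364  -274.56800119  266.40012523]
scene 165 8 [ 493.8 -272.9  166.1] [4.3 3.  8.8]
scene 175 7 [ 494.5 -273.4  176. ] [1.8 4.5 7.1]
scene 185 11 [ 494.6 -273.1  185.5] [3.7 6.3 8.6]
scene 195 13 [ 494.7 -272.7  195.6] [6.  7.2 9.4]
scene 205 12 [ 494.7 -272.9  205.3] [7.6 5.4 7.1]
scene 215 18 [ 496.6 -272.   215.6] [8.  8.  9.2]
scene 225 18 [ 496.2 -272.1  223.4] [9.5 8.8 7.5]
scene 235 32 [ 499.6 -270.   236.2] [20.7 20.3  8.6]
160.51221790587834 [(0.92, array([165., 172.]), array([165., 171.])), (0.66, array([206., 182.]), array([165., 171.])), (0.58, array([197., 215.]), array([165., 171.])), (0.37, array([174., 223.]), array([165., 171.]))]
side 165 5 [ 491.9 -272.4  164.5] [3.6 1.5 5.6]
side 175 9 [ 492.4 -273.1  173.8] [3.7 1.7 7.7]
side 185 10 [ 492.5 -273.9  185.6] [5.  3.  8.8]
side 195 10 [ 492.3 -274.1  194.8] [5.2 1.8 8.3]
side 205 9 [ 492.8 -275.4  204.8] [7.  2.1 8.9]
side 215 17 [ 491.8 -276.6  215.1] [9.7 7.4 7.8]
side 225 4 [ 492.1 -277.7  221.3] [6.6 1.8 2.5]
side 235 30 [ 492.3 -281.9  236.1] [22.2 12.6  7.4]
161.8677783866896 [(0.68, array([240., 414.]), array([287., 383.])), (0.55, array([286., 382.]), array([287., 383.]))]
```

View pics/lift.png

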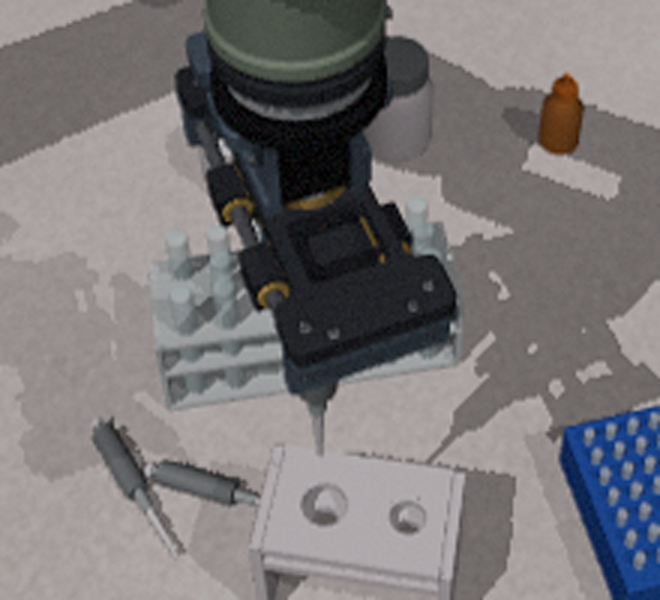

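The crop shows the pipette held upright (320,420) above the empty hole, tip at z≈157 in both cameras. The two loose look-alikes now lie on the bench at (120,460) and (190,480), well clear of the path. I carry it over the rack next.

Emit:
send_rows(
  targets=[
    [[0,0,0,-0.013,0.08,0,1],[0,0,0,-0.013,0.16,0,1],[0,0,0,-0.013,0.2,0,1],[0,0,0,-0.013,0.2,0,1],[0,0,0,-0.013,0.2,0,1],[0,0,0,-0.013,0.2,0,1],[0,0,0,-0.013,0.2,0,1],[0,0,0,-0.013,0.2,0,1],[0,0,0,-0.013,0.18,0,1],[0,0,0,-0.013,0.12,0,1],[0,0,0,-0.013,0.068,0,1],[0,0,0,0,0,0,1]],
  ],
)

```text
time_s: 16.3
ee_pos: [463.6, 88.3, 267.0]
ee_rot: [-180.0, 0.0, 13.1]
force: [-0.6, -0.6, 0.1]
gripper_width: 23.4
gripper_force: 20.0
```

Emit:
send_rows(
  targets=[
    [[0,0,0,0,0,0,1],[0,0,0,0,0,-0.08,1],[0,0,0,0,0,-0.08,1],[0,0,0,0,0,-0.04,1],[0,0,0,0,0,0,1],[0,0,0,0,0,0,1],[0,0,0,0,0,0,1]],
  ],
)

```text
time_s: 17.0
ee_pos: [465.2, 86.6, 227.9]
ee_rot: [180.0, -0.1, 12.9]
force: [0.1, -0.5, -0.4]
gripper_width: 23.0
gripper_force: 20.0
```

```bash
cat > fin.py <<'E'
from h import *
import sys
tag=sys.argv[1]
s=env.state(); print(s["ee_pos"].__repr__(),s["ee_rot"])
for n in("scene","side"):
    im,d=optics.grab_frame(n);C=cloud(n,d)
    m=np.all((C>[440,60,84])&(C<[490,115,190]),-1)&(d>0);q=C[m]
    for z in range(100,170,8):
        k=q[abs(q[:,2]-z)<4]
        if len(k): print(n,z,len(k),k.mean(0).round(1),np.ptp(k,axis=0).round(1))
    rim=q[q[:,2]<92]; c,r=cv2.minEnclosingCircle(rim[:,:2].astype(np.float32)); print("rim",np.round(c,1),round(r,1),len(rim))
    for o,z in (("pipette_tip",s["ee_pos"][2]-109.5),("bottle_mouth",88)):
        print(o,[(round(t["conf"],2),ray_z(n,t["at"],z).round(1)) for t in optics.place_of(n,o)[:3]])
    u,v=proj(n,[464,87,95]).astype(int); a=cv2.resize(im[v-40:v+35,u-50:u+50],(400,300),interpolation=cv2.INTER_CUBIC); cv2.imwrite(f"pics/{tag}_{n}.png",a)
cv2.imwrite(f"pics/{tag}.png",np.hstack([cv2.imread(f"pics/{tag}_{n}.png") for n in("scene","side")])[:,:,::-1])
E
python3 fin.py f1
```

```text
array([465.19606952,  86.6342813 , 227.89624638]) [ 1.79985140e+02 -9.50730887e-02  1.29053393e+01]
scene 124 4 [465.7  87.8 122.9] [1.5 2.4 4.8]
scene 132 6 [466.4  87.8 131.7] [3.9 2.6 6.6]
scene 140 5 [467.   87.5 141.2] [2.9 2.5 6.5]
scene 148 6 [467.   86.6 148.4] [5.3 4.8 6.9]
scene 156 8 [468.1  86.6 156.7] [2.9 4.5 6.6]
scene 164 10 [467.4  87.4 164. ] [5.2 6.4 6.6]
rim [464.9  85.7] 24.5 130
pipette_tip [(0.93, array([469.6,  83.9, 118.4])), (0.63, array([ 567. , -183.1,  118.4])), (0.53, array([ 476. , -198.4,  118.4]))]
bottle_mouth [(0.87, array([450.9,  83.3,  88. ]))]
side 124 3 [464.6  89.4 123.8] [2.1 4.1 4.3]
side 132 4 [464.8  88.6 131.4] [2.3 0.9 7. ]
side 140 6 [465.5  88.1 140.6] [4.7 6.4 6.7]
side 148 7 [464.9  86.7 149.3] [4.9 4.4 5.8]
side 156 6 [465.8  86.6 156.7] [4.9 4.4 4.7]
side 164 9 [465.8  87.  164.4] [7.1 4.6 6.9]
rim [464.9  87.5] 25.6 102
pipette_tip [(0.79, array([ 407.6, -298.6,  118.4])), (0.75, array([462.6,  95.3, 118.4]))]
bottle_mouth [(0.59, array([470. , 104.7,  88. ]))]
```

View pics/f1.png

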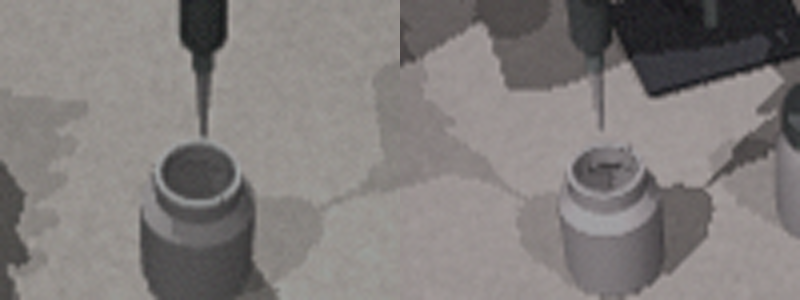

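Pictures: the tip (scene 203,135; side 602,130) is centred above the mouth (200,172; 607,175), both near (465,87). Tip z is about 118, so I lower it 20 mm.

Emit:
send_rows(
  targets=[
    [[0,0,0,0,0,-0.03,1],[0,0,0,0,0,-0.04,1],[0,0,0,0,0,-0.03,1],[0,0,0,0,0,0,1],[0,0,0,0,0,0,1],[0,0,0,0,0,0,1],[0,0,0,0,0,0,1],[0,0,0,0,0,0,1],[0,0,0,0,0,0,1]],
  ],
)

```text
time_s: 18.2
ee_pos: [464.6, 86.9, 207.2]
ee_rot: [180.0, -0.0, 12.9]
force: [-0.1, 0.8, -0.7]
gripper_width: 23.4
gripper_force: 20.0
```

```bash
python3 fin.py f2; python3 - <<'E'
from h import *
im,d=optics.grab_frame("side"); C=cloud("side",d)
p=C[np.all((C>[430,240,135])&(C<[520,310,150]),-1)]; print("lid low",len(p),p.mean(0).round(1))
p=C[np.all((C>[380,-140,10])&(C<[630,-40,130]),-1)]; print("rack",p.min(0).round(),p.max(0).round())
print(env.state()["qvel"])
E
```

```text
array([464.61774219,  86.85408904, 207.23294753]) [ 1.79992788e+02 -1.85111044e-02  1.29378304e+01]
scene 100 3 [464.4  88.3 102.3] [0.9 2.4 2.3]
scene 108 4 [466.   88.1 110.3] [1.1 2.3 3.8]
scene 116 4 [466.3  88.  117.1] [1.1 2.1 4.6]
scene 124 4 [466.5  88.  123.8] [1.5 2.3 2.5]
scene 132 10 [466.7  86.6 132.4] [3.2 4.8 6.9]
scene 140 7 [465.9  88.  140.2] [3.4 6.  6.7]
scene 148 7 [467.6  87.3 147.3] [1.9 6.3 5.8]
scene 156 13 [468.3  87.5 155.9] [6.  9.9 7. ]
scene 164 14 [469.1  87.6 163.2] [ 6.7 10.   6.6]
rim [465.2  85.9] 24.8 133
pipette_tip [(0.8, array([ 557.8, -199.4,   97.7])), (0.67, array([471.8,  87.9,  97.7])), (0.58, array([ 464.7, -213.3,   97.7]))]
bottle_mouth [(0.97, array([457.2,  84.9,  88. ]))]
side 100 2 [464.8  90.1  99.1] [2.4 0.4 0.8]
side 108 4 [465.2  88.3 106.1] [2.7 2.1 3. ]
side 116 4 [464.1  87.6 116.4] [2.4 2.1 5. ]
side 124 4 [464.1  86.2 125.4] [2.6 1.1 3.6]
side 132 5 [464.   87.2 132.2] [4.4 5.1 4.1]
side 140 6 [464.1  86.  140.1] [4.7 3.8 3.8]
side 148 6 [464.6  84.9 147.6] [4.6 1.9 7.2]
side 156 9 [465.4  85.3 154.2] [9.5 5.2 4.2]
side 164 11 [464.8  84.  162.3] [7.1 5.  7.8]
rim [465.4  86.4] 25.9 99
pipette_tip [(0.81, array([ 405.1, -291. ,   97.7])), (0.48, array([458.1,  90.2,  97.7]))]
bottle_mouth [(0.84, array([463.6,  98.8,  88. ]))]
lid low 0 [nan nan nan]
rack [ 392. -133.   10.] [613. -50. 126.]
[ 0.0206483  -0.00472471  0.01452423 -0.01702818 -0.0996476   0.05410178]<stdin>:3: RuntimeWarning: Mean of empty slice.
  ret = um.true_divide(
```

View pics/f2.png

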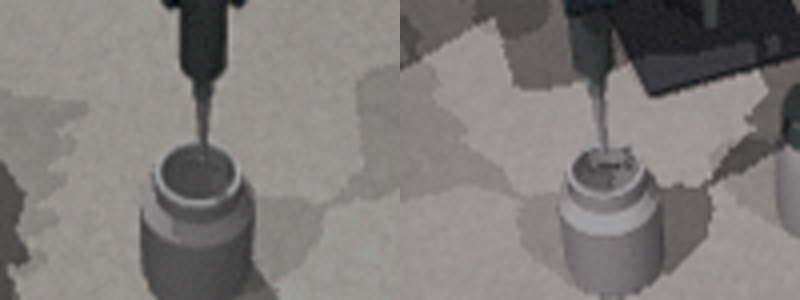

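The tip (203,150; 605,150) is centred just above the mouth at z≈98. The side cloud showed no lid points, so I check the lid with the scene camera before handing in.

```bash
python3 - <<'E'
from h import *
for n in("scene","side"):
    im,d=optics.grab_frame(n); C=cloud(n,d)
    p=C[np.all((C>[420,230,115])&(C<[520,320,225]),-1)&(d>0)]
    print(n,len(p),[(z,int((abs(p[:,2]-z)<5).sum()),p[abs(p[:,2]-z)<5].mean(0).round(0) if (abs(p[:,2]-z)<5).any() else 0) for z in (125,135,145,165,185,195)])
    print([(round(s["conf"],2),np.round(s["at"]),proj(n,[470,275,137]).round()) for s in optics.silhouettes(n,"lid")])
E
```

```text
scene 700 [(125, 0, 0), (135, 145, array([478., 272., 138.])), (145, 252, array([474., 267., 142.])), (165, 24, array([472., 273., 165.])), (185, 66, array([475., 273., 187.])), (195, 138, array([481., 275., 193.]))]
[(0.73, array([425., 202.]), array([428., 207.]))]
side 17 [(125, 0, 0), (135, 0, 0), (145, 0, 0), (165, 0, 0), (185, 4, array([494., 278., 189.])), (195, 13, array([513., 284., 193.]))]
[]
```

The lid hangs on the hook: the scene camera puts its flange at z≈140 under the seat, and the arm only blocks the side camera's view.

```bash
python3 -c "
from workcell import env
print(env.job_done())"
```

```text
the job is handed in; nothing more can be done
None
```

The job is handed in: the lid hangs free on the grey stand's hook, and the pipette is held upright with its tip about 1 cm above the middle of the open bottle's mouth; the two small look-alike pipettes, upright at the start, were lying on the bench later, with no sign that the arm touched them.

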